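Load the four-place stirrer from the storage rack

TASK

Load the magnetic stirrer for the next run: move the vials with the red, blue, yellow and green caps from the storage rack into the reaction blocks on the stirrer, each into the block of its own cap's colour, upright and fully down in the well. Leave the white-capped blank standing in the rack, and keep the vials upright all the time.

Things in the scene. Friction and masses are not known exactly. Their poses are not given: they have to be found in the camera images.
- sample_red: upright glass vial with a red screw cap, to be moved to the red block; 30 to 40 g. Body a cylinder 27 mm in diameter up to 43 mm, cap 24 mm in diameter, 60 mm high in all. Origin at the centre of its underside, z up along the vial. It stands in any one of the rack's five places at the start, its underside 6 mm above the worktop; its top 37 mm stand free above the rack.
- sample_blue: upright glass vial with a blue screw cap, to be moved to the blue block; 30 to 40 g. Body a cylinder 27 mm in diameter up to 43 mm, cap 24 mm in diameter, 60 mm high in all. Origin at the centre of its underside, z up along the vial. It stands in any one of the rack's five places at the start, its underside 6 mm above the worktop; its top 37 mm stand free above the rack.
- sample_yellow: upright glass vial with a yellow screw cap, to be moved to the yellow block; 30 to 40 g. Body a cylinder 27 mm in diameter up to 43 mm, cap 24 mm in diameter, 60 mm high in all. Origin at the centre of its underside, z up along the vial. It stands in any one of the rack's five places at the start, its underside 6 mm above the worktop; its top 37 mm stand free above the rack.
- sample_green: upright glass vial with a green screw cap, to be moved to the green block; 30 to 40 g. Body a cylinder 27 mm in diameter up to 43 mm, cap 24 mm in diameter, 60 mm high in all. Origin at the centre of its underside, z up along the vial. It stands in any one of the rack's five places at the start, its underside 6 mm above the worktop; its top 37 mm stand free above the rack.
- sample_white: upright glass vial with a white screw cap, the blank, which stays in the rack; 30 to 40 g. Body a cylinder 27 mm in diameter up to 43 mm, cap 24 mm in diameter, 60 mm high in all. Origin at the centre of its underside, z up along the vial. It stands in any one of the rack's five places at the start, its underside 6 mm above the worktop; its top 37 mm stand free above the rack.
- storage_rack: off-white vial rack, fixed, 50 x 236 mm, 23 mm high, five 31 mm round holes in one row along its y axis, 44 mm apart (at y = -88, -44, 0, 44, 88 mm), holding the five vials 17 mm deep. Origin at the centre of its underside, z up. Its yaw is within 0.3 rad of the world's. Stands left or right of the stirrer.
- block_red: red anodised round block, fixed, 57 mm in diameter, 27 high; central round well 20 mm deep: 33 mm bore, mouth coned to 46 mm over the top 11. Origin: centre of its underside, 42 mm above the worktop, z up; well floor 7 mm above it. Yaw within 0.3 rad. The four blocks stand in a row along their y axis, 60 mm apart, in any order, on a white stirrer no higher beside them than 48 mm.
- block_blue: blue anodised round block, fixed, 57 mm in diameter, 27 high; central round well 20 mm deep: 33 mm bore, mouth coned to 46 mm over the top 11. Origin: centre of its underside, 42 mm above the worktop, z up; well floor 7 mm above it. Yaw within 0.3 rad. The four blocks stand in a row along their y axis, 60 mm apart, in any order, on a white stirrer no higher beside them than 48 mm.
- block_yellow: yellow anodised round block, fixed, 57 mm in diameter, 27 high; central round well 20 mm deep: 33 mm bore, mouth coned to 46 mm over the top 11. Origin: centre of its underside, 42 mm above the worktop, z up; well floor 7 mm above it. Yaw within 0.3 rad. The four blocks stand in a row along their y axis, 60 mm apart, in any order, on a white stirrer no higher beside them than 48 mm.
- block_green: green anodised round block, fixed, 57 mm in diameter, 27 high; central round well 20 mm deep: 33 mm bore, mouth coned to 46 mm over the top 11. Origin: centre of its underside, 42 mm above the worktop, z up; well floor 7 mm above it. Yaw within 0.3 rad. The four blocks stand in a row along their y axis, 60 mm apart, in any order, on a white stirrer no higher beside them than 48 mm.

How it is judged:
At the end, for the whole second after the job is handed in: Each of the four coloured-cap vials stands in the block of its colour: centre within 8 mm of the block's centre, underside within 4 mm of the well's floor, within 0.12 rad of upright, at rest; the white-capped blank still stands upright in its place in the rack (within 12 mm) (horizontal distance between sample_red and block_red below 0.008 m and z of sample_red in the frame of block_red between 0.003 and 0.011 m and angle between each of sample_red, sample_blue, sample_yellow, sample_green's own z axis and vertical below 0.12 rad and linear speed of each of sample_red, sample_blue, sample_yellow, sample_green below 0.02 m/s and horizontal distance between sample_blue and block_blue below 0.008 m and z of sample_blue in the frame of block_blue between 0.003 and 0.011 m and horizontal distance between sample_yellow and block_yellow below 0.008 m and z of sample_yellow in the frame of block_yellow between 0.003 and 0.011 m and horizontal distance between sample_green and block_green below 0.008 m and z of sample_green in the frame of block_green between 0.003 and 0.011 m and distance of sample_white from where it was at the start of the episode below 0.012 m and angle between sample_white's own z axis and vertical below 0.15 rad and z of sample_white in the frame of storage_rack below 0.012 m); the robot touches nothing.
It fails at once if a coloured-cap vial is tipped by more than 0.7 rad (angle between any of sample_red, sample_blue, sample_yellow, sample_green's own z axis and vertical above 0.7 rad).
It fails at once if the white-capped blank is lifted out of its place in the rack or tipped over (distance of sample_white from where it was at the start of the episode above 0.02 m or angle between sample_white's own z axis and vertical above 0.7 rad).
It also fails if it takes over 112 s, if anything falls off the work surface, if the arm or the gripper's body presses on something with over 40 N, if the wrist force passes 120 N, or if a joint passes its speed limit or range.

ROBOT

A 7-joint arm with a two-finger parallel gripper is mounted at the origin on a cart in front of the work surface, level with it; the furniture and walls round the work are solid. World frame = base frame: x ahead of the robot, y to its left, z up, the work surface at z = 0. Lengths are in m, angles in rad, forces in N, time in s.
With the tool pointing down it reaches from about 0.425 to 0.875 m from the base axis. Payload 8.4 kg.
Tool frame: the origin (TCP) lies at the very end of the fingers, on their centre line; the grasp point (between the pads) lies 19 mm behind it; z points along the fingers, y is the direction in which the jaws open and shut (so a half turn about z gives the same grasp; the last joint's range is limited). The gripper opens to 87 mm and grips with 3 to 60 N. Pads are 19 mm wide; open, the fingers measure 117 mm over their backs; the gripper's body (75 mm by 190 mm) begins 51 mm behind the grasp point.
Start: joints at [-1.297, 0.333, 0.04, 1.465, -0.013, 1.343, -0.059], TCP at [0.237, 0.605, 0.223] pointing down, gripper open.
Joint ranges: [-2.58, 2.58], [-0.38, 2.09], [-1.3, 1.39], [0.25, 2.4], [-1.5, 4.64], [0.08, 2.09], [-2.65, 2.65]. Speed limits (rad/s): [2.22, 2.22, 2.79, 2.79, 3.14, 3.14, 3.14].

INTERFACE

Orientations are given as a unit quaternion [w, x, y, z].
In Python, from station import manip, grab_frame, nets gives the robot as it stands. Calls block until the motion is done:
- manip.reach(position, orientation): joint-space move of the TCP to a pose.
- manip.move_straight(position, frame=None, rate=0.15): straight line of the TCP; frame=None keeps the orientation; rate is the mean speed in m/s.
- manip.set_joints(angles): joint-space move.
- manip.ungrasp() and manip.grab(grip_force=None): open the fingers fully, or close them until they stop; grip_force is the grip in N (None keeps the last).
- manip.wait(seconds).
- manip.inverse_kinematics(position, orientation): joint angles nearest the present ones, or None.
- grab_frame(name): name is "side" or "top" or "wrist"; returns a dict with "image" (420x560x3 uint8, blue, green, red), "camera_matrix" (3x3 intrinsics, pixels), "camera_from_world" (4x4, takes a point from world to camera coordinates); the wrist camera has in their place "tool_from_camera" (4x4, takes a point from camera to tool coordinates, whose origin is the TCP and whose axes are the flange's). Camera axes: x right, y down, z forward; pixel columns grow to the right and rows downward; lengths in m; the calibration is good to about 2 mm. The wrist camera is an equidistant fisheye: a pixel r from the principal point sees the ray r / f radians off the axis. A picture is of the moment at which its call begins: read the wrist's pose just before it. There is no depth.
A pose or a line that the arm cannot do raises manip.IKError and nothing moves.
- manip.close_job(): hands the job in, once; it reports no verdict.
Trained networks look in the newest picture that a camera, given by its name, has taken for a name from the list of things; names that differ only in an ending like _2 or _b are one class to them, and where a whole thing is asked for, a point or a joint stands for the part that bears it (a point fixed in the world has none). Each returns a list of dicts, best first, with "confidence" (0 to 1); they miss things now and then, are a little off and sometimes report something else, mostly with a low value. They report only what shows in the picture. A call takes as long as a camera call.
- nets.masks_of(camera, thing): "mask" (420x560 bool, what is visible of it) and "bbox" ([left, top, right, bottom] in pixels, round what is visible of it).
- nets.landmark_of(camera, thing): "pixel" ([row, column] in pixels: a listed point, or the origin of a listed thing).
Readings, each from a call of its own:
- manip.get_time_s(): time.
- manip.get_joint_pos(): joint angles.
- manip.get_qd(): joint speeds.
- manip.get_tau(): joint torques, N m.
- manip.get_position(): TCP position.
- manip.get_tool_rot(): TCP orientation.
- manip.get_contact_force(): force on the tool from outside, world axes, zero at the start.
- manip.get_ft_torque(): the same for the moment, N m.
- manip.get_grip_width(): finger opening in m.
Only numpy, scipy, OpenCV 4.12 (cv2) and the standard library are available. Lean on these libraries where they do the work, as an engineer would, in place of code of your own. Each camera call takes 0.05 s, during which the arm holds its last target.

## Working session

There is one attempt and no reset: what is moved stays moved. The work goes in short steps, each a Python script; the robot and the scene stay as the last script left them, time stands still between calls to the robot, and variables do not carry over. Pictures are saved under pics/ and viewed, and the job is handed in when it is done.

```bash
mkdir -p pics; ls
python3 - <<'E'
from station import manip, grab_frame, nets
import cv2
print(manip.get_time_s(),manip.get_position(),manip.get_tool_rot(),manip.get_joint_pos())
for c in ["top","side","wrist"]:
    f=grab_frame(c); cv2.imwrite(f"pics/{c}0.png",f["image"])
    print(c,f["camera_matrix"].tolist(),f.get("camera_from_world",f.get("tool_from_camera")))
    if c!="wrist":
        for t in ["sample_red","sample_blue","sample_yellow","sample_green","sample_white","storage_rack","block_red","block_blue","block_yellow","block_green"]:
            m=nets.masks_of(c,t); l=nets.landmark_of(c,t)
            print(t,[(round(x["confidence"],2),x["bbox"]) for x in m[:2]],[(round(x["confidence"],2),x["pixel"]) for x in l[:2]])
print(manip.get_time_s())
E
```

```text
pics
0.0 [0.23661764 0.60489178 0.22166195] [-7.62504254e-05  1.85350028e-01  9.82672226e-01 -8.11001484e-04] [-1.2972058   0.33390116  0.03989218  1.46627923 -0.01336447  1.34330675
 -0.05853904]
top [[515.3200763712035, 0.0, 276.1459111412492], [0.0, 515.3200763712035, 217.1227970179244], [0.0, 0.0, 1.0]] [[-9.89179544e-04 -9.99999185e-01 -8.06583981e-04 -4.92180463e-02]
 [-9.91770577e-01  1.08430154e-03 -1.28023228e-01  5.79733814e-01]
 [ 1.28023998e-01  6.73308302e-04 -9.91770842e-01  1.27122740e+00]
 [ 0.00000000e+00  0.00000000e+00  0.00000000e+00  1.00000000e+00]]
sample_red [(0.57, [204.0, 217.7, 214.7, 227.7]), (0.5, [184.3, 215.5, 200.0, 224.6])] [(0.46, [221.8, 190.2])]
sample_blue [(0.48, [233.8, 215.2, 246.2, 230.4])] [(0.66, [224.5, 208.4]), (0.6, [222.5, 240.9])]
sample_yellow [] [(0.61, [223.6, 223.6])]
sample_green [(0.49, [166.2, 217.5, 177.6, 230.3])] [(0.48, [226.5, 172.3])]
sample_white [(0.48, [204.2, 219.8, 212.8, 228.3])] [(0.66, [224.5, 210.0])]
storage_rack [(0.98, [159.8, 211.6, 255.5, 237.1])] [(0.58, [223.5, 208.0])]
block_red [(0.74, [287.3, 194.4, 306.0
[... 1291 characters left out ...]
260.8])]
block_red [(0.98, [236.3, 183.9, 261.8, 205.8])] [(0.94, [197.6, 248.4])]
block_blue [(0.8, [233.6, 170.6, 261.3, 184.2])] [(0.72, [184.6, 245.9])]
block_yellow [(0.48, [240.2, 148.4, 259.9, 161.9])] [(0.5, [161.8, 251.3])]
block_green [(0.56, [237.4, 158.5, 260.0, 169.4])] [(0.54, [171.9, 245.9])]
wrist [[325.19226210127806, 0.0, 276.08602219770074], [0.0, 325.19226210127806, 207.97073541166552], [0.0, 0.0, 1.0]] [[-8.17959410e-04 -9.69564262e-01 -2.44835604e-01  6.62670717e-02]
 [ 9.99999601e-01 -7.04999718e-04 -5.49007374e-04  3.95187798e-04]
 [ 3.59688898e-04 -2.44835955e-01  9.69564452e-01 -1.62674966e-01]
 [ 0.00000000e+00  0.00000000e+00  0.00000000e+00  1.00000000e+00]]
2.15
```

Run:
```python
import cv2,numpy as np
t=cv2.imread("pics/top0.png")[170:260,140:410]; s=cv2.imread("pics/side0.png")[130:340,180:330]
cv2.imwrite("pics/topc.png",cv2.resize(t,None,fx=2.9,fy=2.9,interpolation=cv2.INTER_CUBIC))
cv2.imwrite("pics/sidec.png",cv2.resize(s,None,fx=2.8,fy=2.8,interpolation=cv2.INTER_CUBIC))
```

```text
(no output)
```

View pics/top0.png

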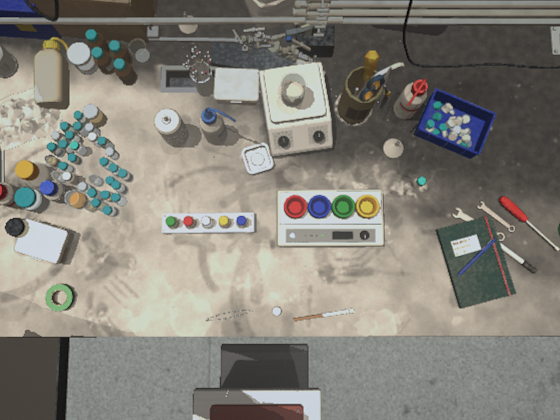

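View pics/side0.png

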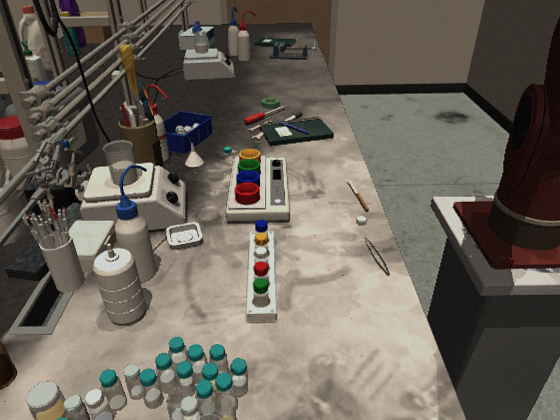

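View pics/topc.png

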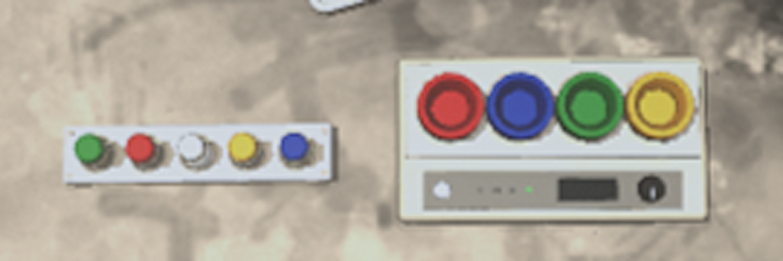

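View pics/sidec.png

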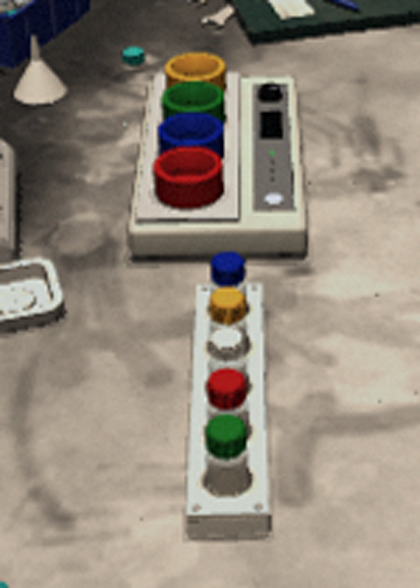

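Row order from left (+y): the caps in the rack are green, red, white, yellow, blue, and the blocks are red, blue, green, yellow (top view, columns 171–241 and 295–367). Next I locate them by colour in both views.

```bash
cat > h.py <<'E'
import numpy as np, cv2
def ray_z(f,uv,z):
    K=f["camera_matrix"];T=f["camera_from_world"];R=T[:3,:3];t=T[:3,3]
    c=-R.T@t; d=R.T@np.linalg.inv(K)@np.array([uv[0],uv[1],1.0])
    return c+d*(z-c[2])/d[2]
def proj(f,p):
    T=f["camera_from_world"];q=f["camera_matrix"]@(T[:3,:3]@p+T[:3,3]);return q[:2]/q[2]
HS={"red":[(0,6),(174,180)],"yellow":[(16,34)],"green":[(45,80)],"blue":[(105,128)]}
def blobs(img,col,roi):
    h=cv2.cvtColor(img,cv2.COLOR_BGR2HSV);m=np.zeros(img.shape[:2],np.uint8)
    for a,b in HS[col]: m|=cv2.inRange(h,(a,110,40),(b,255,255))
    k=np.zeros_like(m);x0,y0,x1,y1=roi;k[y0:y1,x0:x1]=m[y0:y1,x0:x1]
    n,l,s,c=cv2.connectedComponentsWithStats(k)
    return sorted([(int(s[i,4]),s[i,:4].tolist(),c[i]) for i in range(1,n)],key=lambda r:-r[0])[:2]
E
python3 - <<'E'
from h import *
from station import grab_frame
f=grab_frame("top");g=grab_frame("side");np.set_printoptions(precision=4,suppress=True)
for col in HS:
    for nm,roi,z in [("cap",(155,205,260,240),.066),("blk",(275,185,390,222),.069)]:
        b=blobs(f["image"],col,roi)[0]; x,y,w,h=b[1]
        p=ray_z(f,b[2],z);p2=ray_z(f,(x+w/2-.5,y+h/2-.5),z)
        print(col,nm,b[0],b[1],p[:2],p2[:2],"in side:",proj(g,p2))
E
```

```text
red cap 74 [183, 216, 10, 10] [0.5674 0.1693] [0.5678 0.1701] in side: [260.4741 265.1712]
red blk 409 [284, 195, 23, 23] [ 0.6026 -0.0964] [ 0.6034 -0.0967] in side: [246.7369 187.8586]
yellow cap 73 [219, 216, 9, 10] [0.5682 0.0819] [0.5677 0.082 ] in side: [261.2403 235.5772]
yellow blk 421 [355, 195, 24, 23] [ 0.6032 -0.2753] [ 0.6032 -0.2743] in side: [249.6444 153.2932]
green cap 54 [166, 217, 8, 8] [0.5678 0.2143] [0.5678 0.2148] in side: [260.0284 282.385 ]
green blk 135 [332, 195, 23, 22] [ 0.6035 -0.216 ] [ 0.6045 -0.2159] in side: [248.2756 163.64  ]
blue cap 65 [237, 216, 9, 9] [0.5689 0.0378] [0.5689 0.0374] in side: [260.9685 222.4298]
blue blk 346 [308, 195, 23, 23] [ 0.6022 -0.1572] [ 0.6033 -0.1563] in side: [247.8035 175.1791]
```

Run:
```python
from station import manip
import numpy as np
np.set_printoptions(precision=3,suppress=True)
s=.5**.5
for a in (s,-s):
  q=[0,s,a,0]
  for p in [(.568,.082,.031),(.568,.2145,.165),(.568,.2145,.031),(.6033,-.275,.165),(.6033,-.275,.074),(.6033,-.0967,.074)]:
    print(a,p,manip.inverse_kinematics(p,q))
```

```text
0.7071067811865476 (0.568, 0.082, 0.031) [-0.694  0.401  0.572  1.878 -0.265  0.938  0.   ]
0.7071067811865476 (0.568, 0.2145, 0.165) [-0.864  0.305  0.526  1.672 -0.162  1.208 -0.301]
0.7071067811865476 (0.568, 0.2145, 0.031) [-0.836  0.452  0.502  1.792 -0.259  0.963 -0.228]
0.7071067811865476 (0.6033, -0.275, 0.165) [-0.426  0.68   1.204  1.544 -0.643  1.365  0.839]
0.7071067811865476 (0.6033, -0.275, 0.074) [-0.229  0.595  0.821  1.625 -0.47   1.13   0.711]
0.7071067811865476 (0.6033, -0.0967, 0.074) [-0.622  0.523  0.926  1.765 -0.467  1.09   0.463]
-0.7071067811865476 (0.568, 0.082, 0.031) [ 0.633  0.625 -1.095  1.813  0.623  1.099  2.453]
-0.7071067811865476 (0.568, 0.2145, 0.165) [ 0.39   0.504 -1.094  1.608  0.46   1.314  2.369]
-0.7071067811865476 (0.568, 0.2145, 0.031) [ 0.38   0.696 -1.097  1.73   0.676  1.148  2.222]
-0.7071067811865476 (0.6033, -0.275, 0.165) [-0.428  0.686  1.212  1.544 -0.65   1.368 -2.298]
-0.7071067811865476 (0.6033, -0.275, 0.074) [-0.425  0.816  1.208  1.634 -0.795  1.265 -2.204]
-0.7071067811865476 (0.6033, -0.0967, 0.074) [-0.776  0.702  1.214  1.771 -0.71   1.189 -2.491]
```

Run:
```python
from station import manip, grab_frame
import cv2, numpy as np
s=.5**.5
manip.reach([.568,.082,.165],[0,s,s,0])
print(manip.get_time_s(),manip.get_position(),manip.get_grip_width())
p=manip.get_position();q=manip.get_tool_rot()
f=grab_frame("wrist");cv2.imwrite("pics/w1.png",f["image"])
np.savez("w1.npz",p=p,q=q,T=f["tool_from_camera"],K=f["camera_matrix"])
# predicted pixels of caps/blocks
from scipy.spatial.transform import Rotation as R
Rm=R.from_quat([q[1],q[2],q[3],q[0]]).as_matrix()
Ti=np.linalg.inv(f["tool_from_camera"]);K=f["camera_matrix"]
def px(w):
    c=Ti[:3,:3]@(Rm.T@(np.array(w)-p))+Ti[:3,3]
    th=np.arctan2(np.hypot(c[0],c[1]),c[2]);u=c[:2]/np.hypot(c[0],c[1])
    return K[:2,2]+K[0,0]*th*u
im=f["image"].copy()
for w in [(.568,.2145,.066),(.568,.1697,.066),(.568,.082,.066),(.568,.126,.066),(.569,.038,.066),(.6033,-.0967,.069),(.6033,-.1565,.069),(.6033,-.216,.069),(.6033,-.275,.069)]:
    u=px(w);print(w,u); cv2.drawMarker(im,tuple(int(round(v)) for v in u),(255,0,255),0,10,1)
cv2.imwrite("pics/w1m.png",im)
```

```text
4.475 [0.5679578  0.0835961  0.16498801] 0.08715899229898531
(0.568, 0.2145, 0.066) [276.06246192  49.34227839]
(0.568, 0.1697, 0.066) [275.95794745 103.52040641]
(0.568, 0.082, 0.066) [275.7689707  210.60163487]
(0.568, 0.126, 0.066) [275.8594813  157.69561402]
(0.569, 0.038, 0.066) [276.8369942 259.3937055]
(0.6033, -0.0967, 0.069) [308.96318555 374.93118805]
(0.6033, -0.1565, 0.069) [305.93172634 410.0394759 ]
(0.6033, -0.216, 0.069) [303.25012656 437.91109866]
(0.6033, -0.275, 0.069) [300.92195947 460.19815293]
```

View pics/w1m.png

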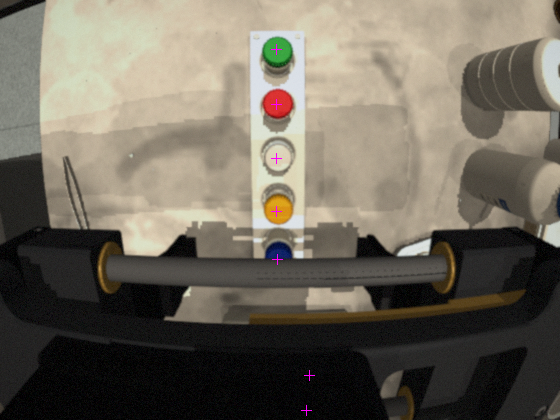

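The wrist view agrees with the estimates: markers sit on the caps (yellow at about (277, 211), green at (277, 50)) to within about 1 mm. Now I pick yellow.

```bash
cat >> h.py <<'E'
CAP={"green":(.5685,.2145),"red":(.5685,.1697),"yellow":(.5685,.082),"blue":(.5687,.038)}
BLK={"red":(.6033,-.0967),"blue":(.6033,-.1565),"green":(.6036,-.216),"yellow":(.6034,-.2752)}
DG=.025; ZT=.165
def st(manip,s): print(s,round(manip.get_time_s(),2),np.round(manip.get_position(),4),"w",round(manip.get_grip_width(),4),"F",np.round(manip.get_contact_force(),1))
def pick(manip,c):
    x,y=CAP[c]
    manip.move_straight([x,y,.13],rate=.25); manip.move_straight([x,y,.006+DG],rate=.1)
    manip.wait(.2);st(manip,"down"); manip.grab(25); st(manip,"grabbed")
    manip.move_straight([x,y,ZT],rate=.12); st(manip,"lifted")
def place(manip,c):
    x,y=BLK[c]
    manip.move_straight([x,y,ZT],rate=.2); manip.wait(.3); st(manip,"over")
    manip.move_straight([x,y,.049+DG+.0015],rate=.07); manip.wait(.2); st(manip,"in")
    manip.ungrasp(); st(manip,"open"); manip.move_straight([x,y,.15],rate=.15); st(manip,"up")
E
python3 - <<'E'
from h import *
from station import manip, grab_frame
pick(manip,"yellow")
cv2.imwrite("pics/s2.png",grab_frame("side")["image"][130:340,180:330].repeat(3,0).repeat(3,1))
E
```

```text
down 6.16 [0.5688 0.0821 0.0315] w 0.0869 F [-0.6 -0.3  0.2]
grabbed 7.17 [0.5685 0.082  0.031 ] w 0.026 F [ 0.1 -0.3 -1.1]
lifted 8.44 [0.568  0.082  0.1642] w 0.0259 F [-1.1 -0.6 -0.9]
```

View pics/s2.png

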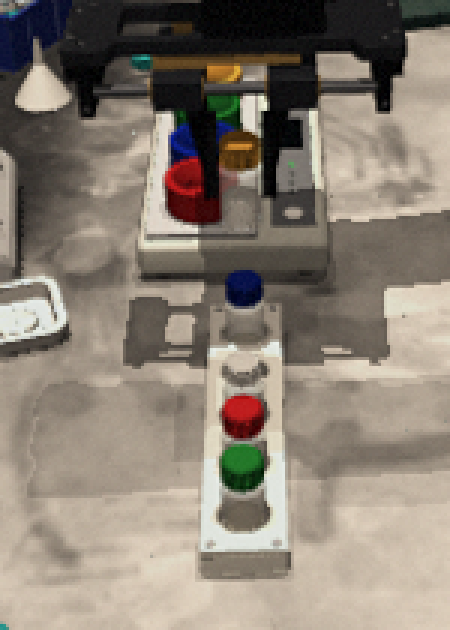

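The yellow vial is held upright and lifted clear (cap near crop pixel (240,150), roughly full-frame (260,180)). The other four still stand in the rack. Next I place it.

Run:
```python
from h import *
from station import manip, grab_frame
place(manip,"yellow")
manip.move_straight([.569,.0,.165],rate=.25);st(manip,"back")
f=grab_frame("top");cv2.imwrite("pics/t3.png",cv2.resize(f["image"][170:260,140:410],None,fx=2.9,fy=2.9))
f=grab_frame("side");cv2.imwrite("pics/s3.png",cv2.resize(f["image"][130:340,180:330],None,fx=2.8,fy=2.8))
```

```text
over 10.73 [ 0.6035 -0.2748  0.1651] w 0.0262 F [ 0.   0.  -0.5]
in 12.36 [ 0.6036 -0.2752  0.0758] w 0.0264 F [-0.7 -0.4  0.5]
open 13.55 [ 0.6034 -0.2752  0.0755] w 0.0869 F [-0.1 -0.8  0.1]
up 14.2 [ 0.6031 -0.2748  0.1493] w 0.0871 F [0.1 0.5 0.1]
back 15.46 [ 0.5689 -0.0015  0.1648] w 0.0869 F [ 0.1  0.  -0. ]
```

View pics/t3.png

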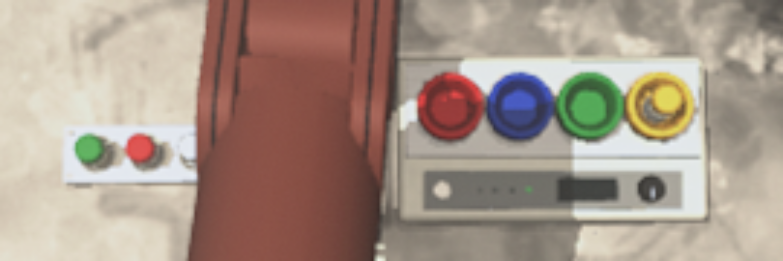

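View pics/s3.png

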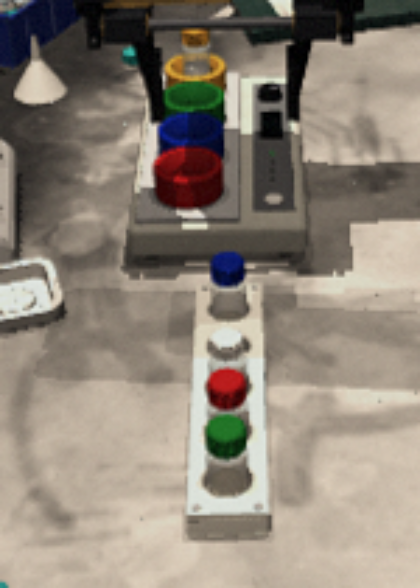

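Yellow is in its block (top crop (668,98), side view upright). I'll do blue next and compare cap pixels with the expected seated position.

Run:
```python
from h import *
from station import manip, grab_frame
f=grab_frame("top")
print("expect yellow cap at",proj(f,np.array([.6034,-.2752,.109])), "if 8mm high",proj(f,np.array([.6034,-.2752,.117])))
print([b for b in blobs(f["image"],"yellow",(350,185,390,222))])
pick(manip,"blue"); place(manip,"blue")
manip.move_straight([.5685,.1697,.165],rate=.25);st(manip,"back")
f=grab_frame("top");cv2.imwrite("pics/t4.png",cv2.resize(f["image"][170:260,140:410],None,fx=2.9,fy=2.9,interpolation=cv2.INTER_CUBIC))
f=grab_frame("side");cv2.imwrite("pics/s4.png",cv2.resize(f["image"][130:340,180:330],None,fx=2.8,fy=2.8))
```

```text
expect yellow cap at [369.76072181 203.43004959] if 8mm high [370.36078475 202.91357835]
[(378, [355, 195, 24, 23], array([367.05555556, 205.70899471]))]
down 17.31 [0.569  0.0381 0.0315] w 0.087 F [0.4 0.1 0. ]
grabbed 18.32 [0.5687 0.038  0.031 ] w 0.026 F [0.3 0.4 0.6]
lifted 19.59 [0.5682 0.038  0.1642] w 0.0265 F [0.4 0.9 0.4]
over 21.03 [ 0.6034 -0.1557  0.1651] w 0.0265 F [ 0.2  0.8 -0.4]
in 22.66 [ 0.6035 -0.1565  0.0758] w 0.0266 F [ 0.3 -0.5  0. ]
open 23.85 [ 0.6033 -0.1565  0.0755] w 0.0868 F [-0.4 -0.6  0.1]
up 24.5 [ 0.603  -0.1562  0.1493] w 0.0871 F [ 0.2  0.7 -0. ]
back 25.97 [0.5687 0.1679 0.1649] w 0.087 F [-0.1  0.9 -0.2]
```

View pics/t4.png

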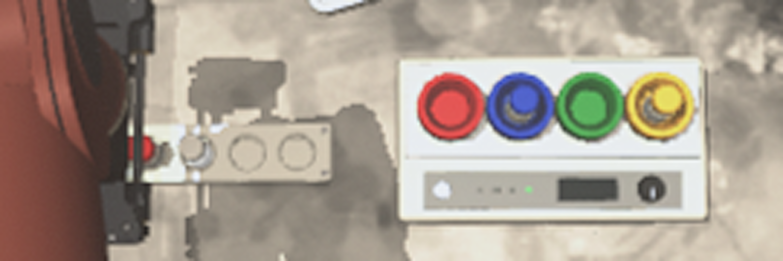

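View pics/s4.png

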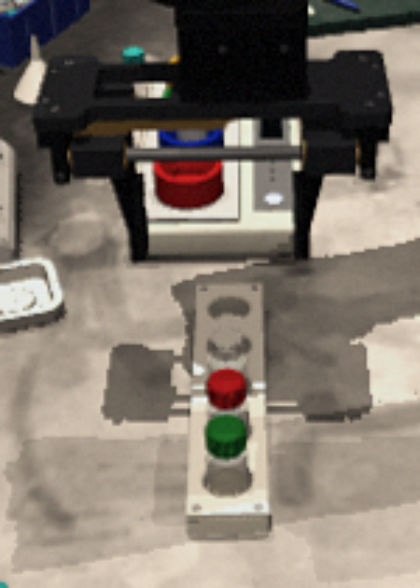

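Both caps sit where a seated vial should appear (yellow (370,204) against a predicted (369.8,203.4)). White is unmoved at top crop (193,150). Now red and green.

Run:
```python
from h import *
from station import manip, grab_frame
for c in ("red","green"):
    pick(manip,c); place(manip,c)
manip.move_straight([.55,.30,.25],rate=.3);st(manip,"back")
f=grab_frame("top");cv2.imwrite("pics/t5.png",cv2.resize(f["image"][170:260,140:410],None,fx=2.9,fy=2.9,interpolation=cv2.INTER_CUBIC))
for c,(x,y) in BLK.items(): 
    u=proj(f,np.array([x,y,.109])); print(c,u,"crop",(u-[140,170]+.5)*2.9)
f=grab_frame("side");cv2.imwrite("pics/s5.png",cv2.resize(f["image"][130:340,180:330],None,fx=2.8,fy=2.8))
for c,(x,y) in BLK.items(): 
    u=proj(f,np.array([x,y,.109])); print(c,u,"crop",(u-[180,130]+.5)*2.8)
```

```text
down 27.7 [0.5688 0.1699 0.0315] w 0.0872 F [ 0.4  0.1 -0.5]
grabbed 28.71 [0.5685 0.1697 0.031 ] w 0.0262 F [-0.1  0.8 -0.5]
lifted 29.98 [0.568  0.1696 0.1641] w 0.0269 F [ 0.8 -0.4 -0.5]
over 31.77 [ 0.6033 -0.0962  0.165 ] w 0.0266 F [-0.5 -0.3 -0.7]
in 33.39 [ 0.6035 -0.0967  0.0758] w 0.0264 F [-0.7  0.3 -0.5]
open 34.58 [ 0.6033 -0.0967  0.0755] w 0.0868 F [ 0.4 -0.5 -1. ]
up 35.23 [ 0.6029 -0.0964  0.1493] w 0.0871 F [-0.6 -0.3  0.2]
down 37.98 [0.5688 0.2147 0.0316] w 0.0869 F [ 0.3 -0.4 -0.1]
grabbed 38.99 [0.5685 0.2145 0.031 ] w 0.0265 F [-0.5 -0.4 -0.5]
lifted 40.26 [0.568  0.2143 0.1641] w 0.0266 F [ 0.2 -0.7  0.3]
over 42.87 [ 0.6036 -0.2157  0.165 ] w 0.0265 F [-0.3 -0.6  0.2]
in 44.49 [ 0.6038 -0.216   0.0758] w 0.0262 F [-0.3 -0.5 -0.4]
open 45.68 [ 0.6036 -0.2159  0.0755] w 0.0867 F [-0.9 -0.8 -1.1]
up 46.33 [ 0.6033 -0.2157  0.1493] w 0.087 F [-0.2 -0.4  0.8]
back 48.24 [0.5505 0.2982 0.2499] w 0.0867 F [ 0.1 -0.3 -0.1]
red [295.58927477 203.55285685] crop [452.65889683  98.75328487]
blue [320.43648462 203.52547511] crop [524.71580539  98.67387781]
green [345.15838364 203.37502801] crop [596.40931254  98.23758124]
yellow [369.76072181 203.43004959] crop [667.75609324  98.3971438 ]
red [245.93741346 172.49305763] crop [186.02475769 120.38056137]
blue [247.03995922 160.2441613 ] crop [189.11188582  86.08365163]
green [247.9150674  149.17271991] crop [191.56218871  55.08361575]
yellow [248.9033529  139.11226114] crop [194.32938812  26.91433118]
```

View pics/t5.png

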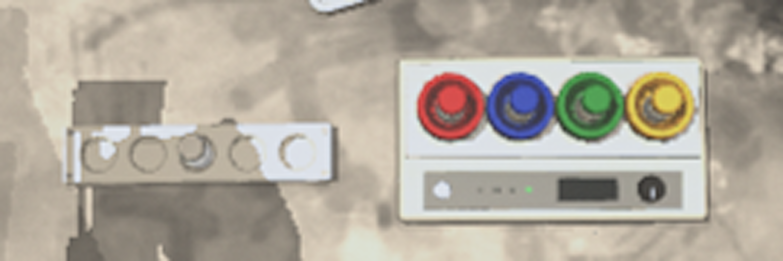

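View pics/s5.png

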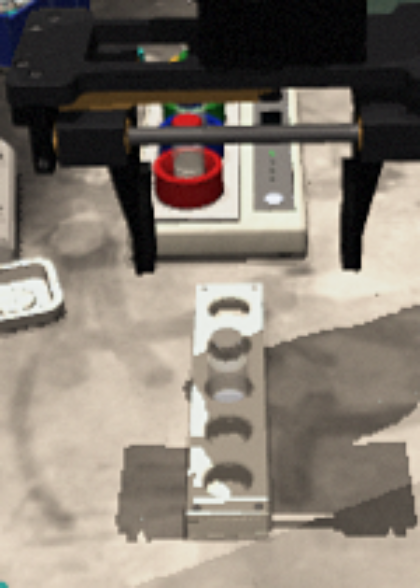

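The top-view caps match the prediction to within about half a pixel. I'll move the arm clear for an unobstructed final check.

Run:
```python
from h import *
from station import manip, grab_frame
manip.set_joints([-1.297,0.333,0.04,1.465,-0.013,1.343,-0.059]);st(manip,"home")
f=grab_frame("top");a=cv2.resize(f["image"][180:250,140:410],None,fx=2.9,fy=2.9,interpolation=cv2.INTER_CUBIC)
g=grab_frame("side");b=cv2.resize(g["image"][130:260,190:320],None,fx=2.9,fy=2.9,interpolation=cv2.INTER_CUBIC)
o=np.zeros((a.shape[0]+b.shape[0],a.shape[1],3),np.uint8);o[:a.shape[0]]=a;o[a.shape[0]:,:b.shape[1]]=b
cv2.imwrite("pics/fin.png",o)
```

```text
home 49.95 [0.2393 0.6046 0.223 ] w 0.087 F [-0.3  0.7 -0.8]
```

View pics/fin.png

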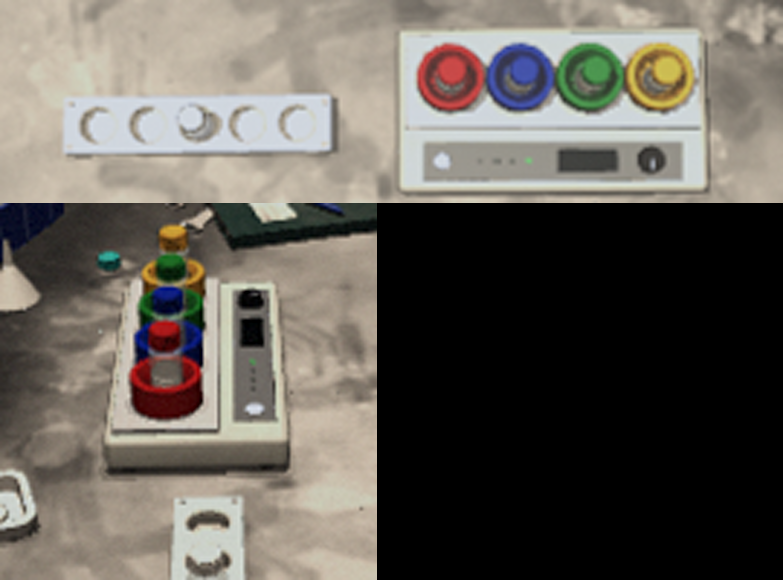

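All four vials stand upright and seated in the block of their own colour. The white blank is still in the middle hole (top crop (195,120)), and the arm is clear.

Run:
```python
from station import manip
manip.close_job()
```

```text
the job is handed in; nothing more can be done
```

I moved the red, blue, yellow and green vials from the rack into the reaction blocks of their own colours and handed the job in. The robot clock read 50 s of the 112 s allowed. Each was gripped across the row at its body, with finger readings of 26 to 27 mm against the 27 mm body. They were set down with no wrist force above about 1.5 N.

- **Seating:** in the last top view the caps lie within about one pixel (roughly 2 mm) of where fully seated vials should appear. The side view shows all four upright. At this resolution the pictures cannot settle height to the millimetre. The vials were released 1.5 mm above the nominal well floor.
- **White blank:** it still stands upright in the middle rack hole, with no visible shift.
- **Arm:** it is back at its start pose, touching nothing.
- **Disagreements:** the networks mixed up some cap colours in the far views, so I located the caps by colour segmentation instead. The wrist camera then confirmed the cap positions to about 1 mm. No check failed.

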